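Tighten the eye screw of a well-plate press with a rod

TASK

Take the loose steel rod from its white cradle, slide it through the hole of the eye screw on the plate press and turn the screw clockwise (seen from above) with it until the rubber pad bears firmly on the lid of the well plate, but stop as soon as it is firm: overtightening crushes the plate. Then pull the rod out without loosening the screw and lay it back in the two notches of its cradle. Turn the eye with the rod, not with the fingers, and leave the dish, the jar, the tip rack and the beaker where they are.

Things in the scene. Friction and masses are not known exactly. Their poses are not given: they have to be found in the camera images.
- rod_center (a point): centre of the loose plain steel rod, 10 mm in diameter, 180 mm long, round ends, about 110 g; x runs along the rod. It lies level across the two notches of its cradle with its axis about 48 mm above the bench, free underneath between the notches
- cradle_seat (a point): where the rod's centre belongs on the fixed white cradle: half-way between its two V notches, on the axis of a rod lying in them, 48 mm above the bench. x runs along the rod. The notches are 10 mm thick, 110 mm apart, 90 degrees between their sides, 42 mm wide at the top, which is 14 mm above the axis; base 150 by 60 by 8 mm
- eye_hole (a point): centre of the round hole in the steel eye on top of the press's clamp screw, about 128 mm above the bench. x: axis of the hole (level; the rod enters along +x or -x); z: screw axis (upright). Hole 14 mm in diameter, 16 mm long; eye 34 mm in outer diameter; neck and shank below it, in a 32 mm brass boss whose top is 88 mm above the bench. The rod has about 0.25 rad of free play in the hole each way
- pad_face (a point): centre of the underside of the round rubber pad (32 mm) at the lower end of the screw; z up. It comes down and turns with the screw; its x is level and lies along the x of eye_hole while the eye is not loaded: under load the eye turns ahead of it by the twist of the spring neck
- lid_top (a point): centre of the top of the clear lid on the black well plate in the press, 36 mm above the bench, right below the screw; z up. The press is fixed: base 150 (x) by 190 (y) by 12 mm, a grey yoke 34 by 186 mm over it along y, its top 78 mm above the bench, its bolt heads 85 mm; only the boss and the eye are higher
- dish: bystander: small shallow glass dish, 56 mm wide, 14 mm tall, between press and cradle; origin at the centre of its underside
- jar: bystander: amber jar, 56 mm wide, 60 mm tall; origin at the centre of its underside
- tiprack: bystander: blue tip rack, 100 by 120 by 51 mm; origin at the centre of its underside
- beaker: bystander: glass beaker, 68 mm wide, 85 mm tall; origin at the centre of its underside
- rod: the same rod, origin on its underside below its centre
- eye: the eye with its spring neck, 5 N m/rad, on the screw; origin at bench height on its axis. Clockwise from above tightens, 4 mm a turn; the pad meets the lid 0.4 to 1.1 rad from the start (not known closer) and stops the screw. Running friction 0.15 N m; then the torque climbs: 0.3 to 0.6 N m about the screw axis is firm, at 0.8 the plate is crushed. Friction holds it when let go
- cradle: the cradle as a whole; origin at the centre of its underside, x along the notches
Not all that is in view belongs to the job. What is shaped like the rod but yellow is not meant.

How it is judged (in metres and radians):
On the way, in this order (a step that is already met when the one before it is completed fails the run):
1. the rod is through the hole of the eye, with at least 10 mm of it out on either side (x of eye_hole in the frame of rod_center between -0.08 and 0.08 m and y of eye_hole in the frame of rod_center between -0.008 and 0.008 m and z of eye_hole in the frame of rod_center between -0.008 and 0.008 m), for 0.2 s.
2. with the rod in the hole, the pad is on the lid (gap under 0.04 mm) and the eye is pulled firm: twisted at least 0.05 rad on its spring neck (about 0.25 N m) (all of step 1 and z of pad_face in the frame of lid_top below 4e-05 m and angle between the x axis of eye_hole and the x axis of pad_face, either way round above 0.05 rad), for 0.2 s.
At the end, for the whole second after the job is handed in: the rod lies at rest in both notches of the cradle (centre within 20 mm along, 6 mm across, 4 mm in height, direction within 0.1 rad), and the pad still bears on the lid (gap under 0.04 mm) (x of rod_center in the frame of cradle_seat between -0.02 and 0.02 m and y of rod_center in the frame of cradle_seat between -0.006 and 0.006 m and z of rod_center in the frame of cradle_seat between -0.004 and 0.004 m and angle between the x axis of rod_center and the x axis of cradle_seat, either way round below 0.1 rad and z of pad_face in the frame of lid_top below 4e-05 m and contact force between rod and cradle above 0.2 N and linear speed of rod below 0.02 m/s); the robot touches nothing.
It fails at once if overtightened: the eye is twisted more than 0.16 rad on its spring neck (about 0.8 N m) (angle between the x axis of eye_hole and the x axis of pad_face, either way round above 0.16 rad).
It fails at once if the fingers turn or knock the eye (more than 5 N) (contact force between the fingers and eye above 5 N).
It fails at once if a bystander is moved by more than 20 mm (distance of any of dish, jar, tiprack, beaker from where it was at the start of the episode above 0.02 m).
It also fails if it takes over 72 s, if anything falls off the work surface, if the arm or the gripper's body presses on something with over 40 N, if the wrist force passes 120 N, or if a joint passes its speed limit or range.

ROBOT

A 6-joint arm with a two-finger parallel gripper is mounted at the origin on the work surface. World frame = base frame: x ahead of the robot, y to its left, z up, the work surface at z = 0. Lengths are in mm, angles in rad, forces in N, time in s.
With the tool pointing down it reaches from about 275 to 750 mm from the base axis. Payload 10.2 kg.
Tool frame: the origin (TCP) lies midway between the tips of the shut fingers; the grasp point (between the pads) lies 19 mm behind it (ctrl.grip_depth is the distance from the TCP to the grasp point, in mm); y points along the fingers, x is the direction in which the jaws open and shut, and the axes are right-handed (so a half turn about y gives the same grasp; the last joint's range is limited). The gripper opens to 85 mm and grips with 20 to 120 N. Pads are 22 mm wide; open, the fingers measure 114 mm over their backs; the gripper's body (76 mm by 85 mm) begins 54 mm behind the grasp point. The pads swing forward as they close: fully open they stand 13 mm farther back than shut.
Start: joints at [-1.439, 0.313, 1.498, -0, 1.331, -0.223], TCP at [182.374, -492.312, 231.294] pointing down, gripper open.
Joint ranges: [-2.94, 2.94], [-0.97, 2.17], [0.19, 2.56], [-1.23, 4.37], [0.02, 3.11], [-2.88, 2.88]. Speed limits (rad/s): [2.39, 2.39, 3.01, 3.14, 3.14, 3.14].

INTERFACE

Orientations are given as a unit quaternion [w, x, y, z].
In Python, from rig import ctrl gives the robot as it stands. The module is installed in compiled form; this text tells all that it offers.
- The arm moves only by the tool drive_tool, never from a script. Its arguments are lists of equal length, an entry for each row: "gripper": the closure, from 0 (fully open) to 1 (shut); "offset": the shift along the tool's x, y, z in m, a list of three; "turn": the turn about the tool's y in degrees. In form: {"gripper": [gripper, ...], "offset": [[tx, ty, tz], ...], "turn": [turn, ...]}. A call has 1 to 20 rows; each row shifts and turns the commanded pose from where the row before left it, along the tool's axes as they then stand; what a row does not reach is not made up. A row lasts 1/12 s, in which the tool goes at most 41.7 mm and 7.16 degrees, less where a joint would pass 70% of its speed; a pose out of reach is approached as far as the arm can. A call is refused whole if a number of a shift passes 0.0417 or a number of a turn 7.16, either way. A call with a gripper value outside its range is refused whole. The fingers move at their own pace and stop on an object; "force" is the grip in N (left out, the last holds). Time passes only in rows, so rows that do not move let the fingers close. It gives the time, the measured TCP pose, the force and the opening at its end, in the units of the state.
- ctrl.sense(): the state, without advancing time (a new reading comes with each control period).
- ctrl.capture(name): name is "side" or "top" or "wrist"; returns (picture, depth): 480x640x3 uint8, red, green, blue; 480x640 float32, mm along the optical axis (not along the pixel's ray), 0 where there is no reading.
- ctrl.camera_params(name): a dict with "fovy" (degrees; the focal length in pixels is half the picture's height over the tangent of half this angle, whatever the lens; pixels are square), "cx", "cy" (the principal point, pixels), "view" (4x4, takes a point from world to camera coordinates); the wrist camera has in their place "tool_from_camera" (4x4, takes a point from camera to tool coordinates, whose origin is the TCP and whose axes are the tool frame's). Camera axes: x right, y down, z forward; pixel columns grow to the right and rows downward; lengths in mm; the calibration is good to about 2 mm. A picture is of the moment at which its call begins: read the wrist's pose just before it. camera_params takes no time and is no camera call.
- ctrl.finish_job(): hands the job in, once; it reports no verdict.
Trained networks look in the newest picture that a camera, given by its name, has taken for a name from the list of things; names that differ only in an ending like _2 or _b are one class to them, and where a whole thing is asked for, a point or a joint stands for the part that bears it (a point fixed in the world has none). Each returns a list of dicts, best first, with "score" (0 to 1); they miss things now and then, are a little off and sometimes report something else, mostly with a low value. They report only what shows in the picture. A call takes as long as a camera call. They do not tell look-alikes from the thing itself.
- ctrl.boxes_of(camera, query): "centre" ([x, y, z] in mm, in the coordinates of the camera as it stood for that picture, good to about 4 mm: the middle of the surface that is visible of it).
- ctrl.regions_of(camera, query): "mask" (480x640 bool, what is visible of it).
- ctrl.pinpoint(camera, query): "centre" ([x, y, z] in mm, in the coordinates of the camera as it stood for that picture, good to about 4 mm: a listed point, or the origin of a listed thing).
The state is a dict: "time_s": time; "joints": joint angles; "dq": joint speeds; "tau": joint torques, N m; "eef_pos": TCP position; "ee_rot": TCP orientation; "force": force on the tool from outside, world axes, zero at the start; "wrist_torque": the same for the moment, N m; "grip_width": opening from 0.0 (shut) to 1.0 (fully open).
Only numpy, scipy, OpenCV 4.12 (cv2) and the standard library are available. Lean on these libraries where they do the work, as an engineer would, in place of code of your own. Each camera call takes 0.05 s, during which the arm holds its last target.

## Working session

There is one attempt and no reset: what is moved stays moved. The work goes in short steps, Python scripts to look and compute and a tool call to move; the robot and the scene stay as the last step left them, time stands still between calls to the robot, and variables do not carry over. Pictures are saved under pics/ and viewed, and the job is handed in when it is done.

Besides the shell and the picture viewer there is one more tool, called after ">>>" in YAML: its name, and indented under it one key for each argument. drive_tool: Moves the arm, as the interface text tells. Its arguments: {"type":"object","properties":{"gripper":{"type":"array","items":{"type":"number"}},"offset":{"type":"array","items":{"type":"array","items":{"type":"number"}}},"turn":{"type":"array","items":{"type":"number"}},"force":{"type":"number"}},"required":["gripper","offset","turn"]}

```bash
mkdir -p pics; ls; cat > h.py <<'E'
import numpy as np, cv2
from rig import ctrl
from scipy.spatial.transform import Rotation as R
def rot(q): return R.from_quat([q[1],q[2],q[3],q[0]]).as_matrix()
def T_wc(name, s=None):
    p=ctrl.camera_params(name)
    if 'view' in p: return np.linalg.inv(np.array(p['view']))
    s=s or ctrl.sense()
    T=np.eye(4);T[:3,:3]=rot(s['ee_rot']);T[:3,3]=s['eef_pos']
    return T@np.array(p['tool_from_camera'])
def f(name): return 240/np.tan(np.radians(ctrl.camera_params(name)['fovy'])/2)
def world(name,u,v,d,T=None):
    p=ctrl.camera_params(name);F=f(name);T=T_wc(name) if T is None else T
    u,v,d=map(lambda a:np.asarray(a,float),(u,v,d))
    P=np.stack([(u-p['cx'])/F*d,(v-p['cy'])/F*d,d],-1)
    return P@T[:3,:3].T+T[:3,3]
def proj(name,P,T=None):
    p=ctrl.camera_params(name);F=f(name);T=T_wc(name) if T is None else T
    q=np.linalg.inv(T)@np.append(P,1)
    return q[0]/q[2]*F+p['cx'],q[1]/q[2]*F+p['cy']
def snap(name,fn):
    T=T_wc(name); im,d=ctrl.capture(name); cv2.imwrite('pics/'+fn,im[:,:,::-1]); np.savez('pics/'+fn[:-4],im=im,d=d,T=T); return im,d,T
def pin(name,q,T):
    r=ctrl.pinpoint(name,q)
    return [(round(x['score'],2),np.round(T[:3,:3]@np.array(x['centre'])+T[:3,3],1)) for x in r[:3]]
E
python3 - <<'E'
from h import *
s=ctrl.sense();print(s['time_s'],np.round(rot(s['ee_rot']),3),s['force'],ctrl.grip_depth)
for n in('side','top','wrist'):
    im,d,T=snap(n,n+'0.png');print(n,np.round(T,2).tolist(),ctrl.camera_params(n)['fovy'])
    for q in ('rod_center','cradle_seat','eye_hole','lid_top'): print(q,pin(n,q,T))
print(ctrl.sense()['time_s'])
E
```

```text
pics
0.0 [[ 0.347 -0.     0.938]
 [-0.938  0.001  0.347]
 [-0.001 -1.     0.   ]] [-0.06673946  0.10105607  1.1849465 ] 18.700000000000003
side [[-1.0, -0.02, 0.07, 510.35], [-0.07, 0.5, -0.86, 930.71], [-0.02, -0.87, -0.5, 669.13], [0.0, 0.0, 0.0, 1.0]] 54.97437934506415
rod_center [(0.66, array([ 767.5, -369.7,    8.5])), (0.52, array([ 587.2, -207.3,   51.4])), (0.52, array([ 378.4, -285. ,    5.9]))]
cradle_seat [(0.9, array([ 580.2, -203.4,   45.5]))]
eye_hole [(0.81, array([548.8, 210.2, 129.7]))]
lid_top [(0.95, array([549.2, 210.5,  34.8]))]
top [[0.02, -0.99, 0.15, 384.29], [-1.0, -0.02, -0.02, 4.81], [0.03, -0.15, -0.99, 1295.18], [0.0, 0.0, 0.0, 1.0]] 42.80783336836521
rod_center [(0.94, array([ 589.6, -207.9,   46.5])), (0.76, array([ 373.9, -285.7,    6.3])), (0.66, array([ 772.7, -368.3,    3.7]))]
cradle_seat [(0.66, array([ 574.2, -204. ,   45.5]))]
eye_hole []
lid_top [(0.69, array([547.2, 210.7,  35.5]))]
wrist [[0.35, -0.9, -0.28, 252.17], [-0.94, -0.33, -0.1, -465.47], [-0.0, 0.29, -0.96, 373.94], [0.0, 0.0, 0.0, 1.0]] 63.42114205832739
rod_center []
cradle_seat []
eye_hole []
lid_top []
0.75
```

View pictures.

View pics/top0.png

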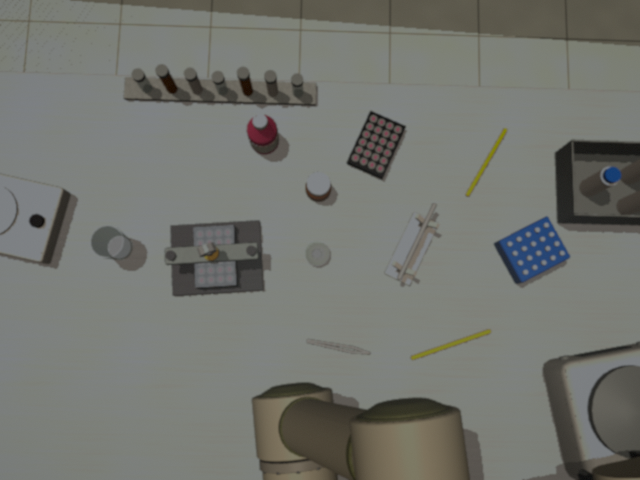

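View pics/side0.png

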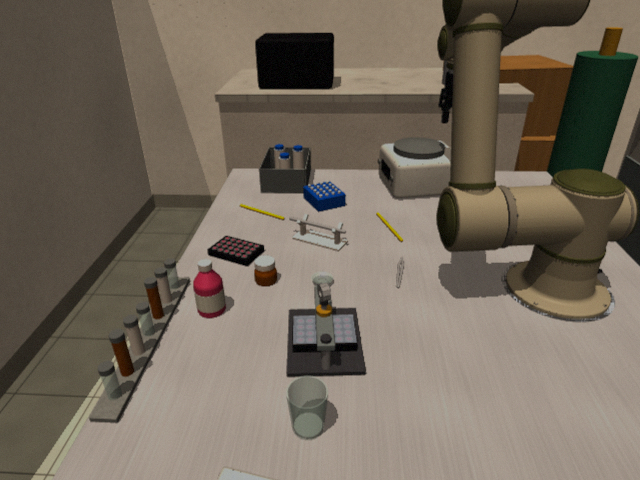

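```bash
python3 - <<'E'
import cv2,numpy as np
a=cv2.imread('pics/side0.png')[262:362,275:375];b=cv2.imread('pics/top0.png')[215:300,165:270]
a=cv2.resize(a,(400,400),interpolation=3);b=cv2.resize(b,(400,400),interpolation=3)
cv2.imwrite('pics/crop0.png',np.hstack([a,b]))
E
```

```text
(no output)
```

View pics/crop0.png

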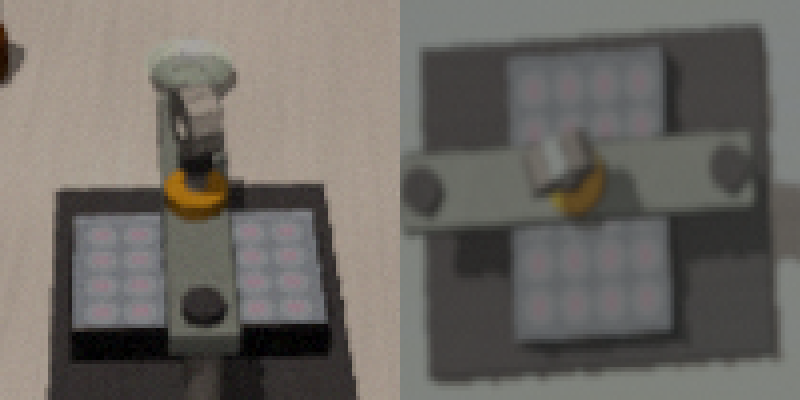

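>>> drive_tool:
  gripper: [0,0,0,0,0,0,0,0,0,0,0,0,0,0,0,0,0,0,0]
  offset:
    - [0,0,0]
    - [0,0,0]
    - [0,0,0]
    - [0,0,0]
    - [0,0,0]
    - [0,0,0]
    - [0,0,0]
    - [0,0,0]
    - [0,0,0]
    - [0,0,0]
    - [0,0,0]
    - [0,0,0]
    - [0,0,0]
    - [0,0,0]
    - [0,0,0]
    - [0,0,0]
    - [0,0,0]
    - [0,0,0]
    - [0,0,0]
  turn: [-7.16,-7.16,-7.16,-7.16,-7.16,-7.16,-7.16,-7.16,-7.16,-7.16,-7.16,-7.16,-7.16,-7.16,-7.16,-7.16,-7.16,-7.16,-7.16]

```text
time_s: 2.33
eef_pos: [182.4, -492.3, 231.3]
ee_rot: [-0.591, 0.591, 0.389, -0.389]
force: [-0.0, -0.3, -0.4]
grip_width: 0.999
```

```bash
cat >> h.py <<'E'
def to(x,y,z):
    "offset in tool axes (mm) from current pose to the world point"
    s=ctrl.sense();M=rot(s['ee_rot']);d=M.T@(np.array([x,y,z])-s['eef_pos'])
    yaw=np.degrees(np.arctan2(M[1,2],M[0,2]))
    print('yaw %.2f'%yaw,'off',np.round(d,1),'rows',np.abs(d).max()/41.7, np.linalg.norm(d)/41.7)
E
python3 -c "
from h import *
to(549,210,240)"
```

```text
yaw 156.72 off [790.   -8.7 -59.2] rows 18.945229505805205 18.99956327583796
```

>>> drive_tool:
  gripper: [0,0,0,0,0,0,0,0,0,0,0,0,0,0,0,0,0,0,0,0]
  offset:
    - [0.0395,0,-0.003]
    - [0.0395,0,-0.003]
    - [0.0395,0,-0.003]
    - [0.0395,0,-0.003]
    - [0.0395,0,-0.003]
    - [0.0395,0,-0.003]
    - [0.0395,0,-0.003]
    - [0.0395,0,-0.003]
    - [0.0395,0,-0.003]
    - [0.0395,0,-0.003]
    - [0.0395,0,-0.003]
    - [0.0395,0,-0.003]
    - [0.0395,0,-0.003]
    - [0.0395,0,-0.003]
    - [0.0395,0,-0.003]
    - [0.0395,0,-0.003]
    - [0.0395,0,-0.003]
    - [0.0395,0,-0.003]
    - [0.0395,0,-0.003]
    - [0.0395,0,-0.003]
  turn: [0,0,0,0,0,0,0,0,0,0,0,0,0,0,0,0,0,0,0,0]

```text
time_s: 4.0
eef_pos: [554.5, 209.5, 231.2]
ee_rot: [-0.592, 0.592, 0.387, -0.387]
force: [0.3, -1.7, 0.4]
grip_width: 0.997
```

```bash
python3 -c "
from h import *
im,d,T=snap('wrist','w1.png')
for q in ('eye_hole','lid_top','pad_face','eye'): print(q,pin('wrist',q,T))
s=ctrl.sense();print(s['eef_pos'],s['time_s'])
im,d,T=snap('top','t1.png')
for q in ('eye_hole','rod_center','cradle_seat','cradle'): print(q,pin('top',q,T))
"
```

```text
eye_hole [(0.55, array([544.1, 210.2, 126.7]))]
lid_top [(0.77, array([545. , 213.6,  35.4]))]
pad_face [(0.8, array([542.1, 211.5,  38.4]))]
eye [(0.81, array([543.4, 209.8,  -2.6]))]
[553.77491588 207.02872717 231.08157304] 4.25
eye_hole []
rod_center [(0.93, array([ 374.8, -288.2,    6.3])), (0.88, array([ 589.4, -210.2,   50.3])), (0.74, array([ 771. , -362.4,    4. ]))]
cradle_seat [(0.6, array([ 574.2, -201.5,   51.6])), (0.3, array([ 587.2, -210.9,   51.3]))]
cradle [(0.69, array([ 5.778e+02, -1.974e+02,  2.000e-01]))]
```

View pics/w1.png

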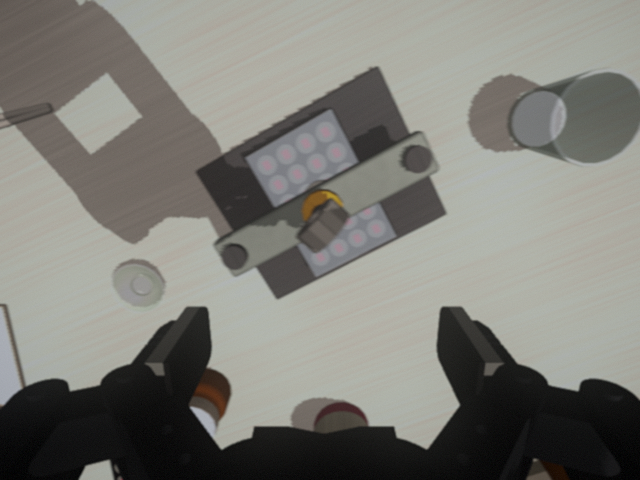

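```bash
cat > eye.py <<'E'
from h import *
import sys
def eyefit(name,zmin=129,zmax=160,c=(547,210),r=30,fn=None,mask=None):
    z=np.load('pics/'+name);n=fn;im,d,T=z['im'],z['d'],z['T']
    v,u=np.mgrid[0:480,0:640];P=world(n,u,v,d,T)
    ok=(d>0)&(P[...,2]>zmin)&(P[...,2]<zmax)&(np.hypot(P[...,0]-c[0],P[...,1]-c[1])<r)
    Q=P[ok];print(len(Q),'zmax',Q[:,2].max(),Q.mean(0))
    rect=cv2.minAreaRect(Q[:,:2].astype(np.float32));print('minrect',rect)
    hi=Q[Q[:,2]>Q[:,2].max()-8]
    e,w=np.linalg.eigh(np.cov(hi[:,:2].T));print('hi',hi.mean(0),np.sqrt(e),np.degrees(np.arctan2(w[1],w[0])))
    return ok,P
E
python3 - <<'E'
from eye import *
for zm in (105,115,125,132): eyefit('w1.npz',zm,fn='wrist')
im=cv2.imread('pics/w1.png')[180:280,260:400];cv2.imwrite('pics/w1c.png',cv2.resize(im,None,fx=5,fy=5,interpolation=cv2.INTER_CUBIC))
E
```

```text
1662 zmax 146.7181864018368 [542.82221884 213.0791257  138.49907385]
minrect ((544.8284912109375, 211.62130737304688), (16.60078239440918, 34.14877700805664), 23.4063720703125)
hi [544.36055    212.46723766 143.12077828] [4.77250119 7.49818561] [-156.0252864  113.9747136]
1626 zmax 146.7181864018368 [542.94108948 213.16848225 139.10156428]
minrect ((544.9979858398438, 211.71286010742188), (16.357460021972656, 34.08867645263672), 23.753786087036133)
hi [544.36055    212.46723766 143.12077828] [4.77250119 7.49818561] [-156.0252864  113.9747136]
1495 zmax 146.7181864018368 [543.3533764  213.47865601 140.70352452]
minrect ((544.9979858398438, 211.71286010742188), (16.357460021972656, 34.08867645263672), 23.753786087036133)
hi [544.36055    212.46723766 143.12077828] [4.77250119 7.49818561] [-156.0252864  113.9747136]
1409 zmax 146.7181864018368 [543.69678196 213.30311596 141.45595385]
minrect ((544.9035034179688, 211.73837280273438), (16.37020492553711, 33.88187789916992), 23.406373977661133)
hi [544.36055    212.46723766 143.12077828] [4.77250119 7.49818561] [-156.0252864  113.9747136]
```

View pics/w1c.png

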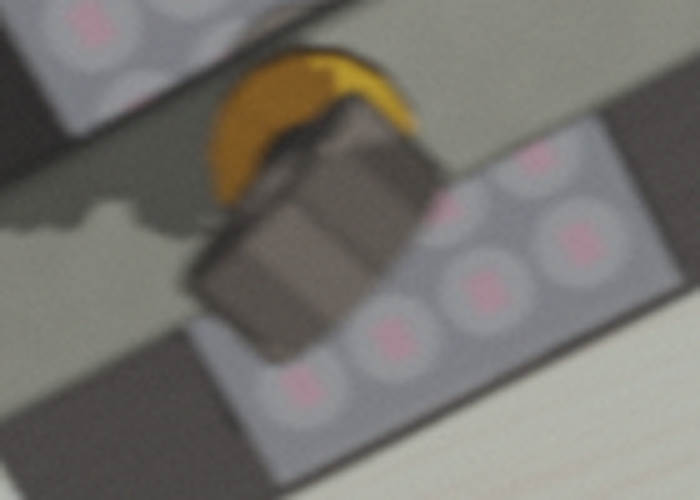

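```bash
python3 -c "
from h import *
to(600,-214,200)"
```

```text
yaw 156.30 off [-366.5   31.8 -211.2] rows 8.789911276132553 10.173401941009258
```

>>> drive_tool:
  gripper: [0,0,0,0,0,0,0,0,0,0,0,0,0]
  offset:
    - [-0.0333,0.003,-0.0192]
    - [-0.0333,0.003,-0.0192]
    - [-0.0333,0.003,-0.0192]
    - [-0.0333,0.003,-0.0192]
    - [-0.0333,0.003,-0.0192]
    - [-0.0333,0.003,-0.0192]
    - [-0.0333,0.003,-0.0192]
    - [-0.0333,0.003,-0.0192]
    - [-0.0333,0.003,-0.0192]
    - [-0.0333,0.003,-0.0192]
    - [-0.0333,0.003,-0.0192]
    - [0,0,0]
    - [0,0,0]
  turn: [0,0,0,0,0,0,0,0,0,0,0,0,0]

```text
time_s: 5.58
eef_pos: [600.0, -215.1, 197.8]
ee_rot: [0.593, -0.592, -0.386, 0.386]
force: [-0.4, 0.5, -0.7]
grip_width: 0.999
```

```bash
python3 -c "
from h import *
im,d,T=snap('wrist','w2.png')
for q in ('rod_center','cradle_seat','cradle'): print(q,pin('wrist',q,T))
s=ctrl.sense();print(s['eef_pos'],s['time_s'],s['dq'])
v,u=np.mgrid[0:480,0:640];P=world('wrist',u,v,d,T)
ok=(d>0)&(P[...,2]>46)&(P[...,2]<70)&(np.hypot(P[...,0]-585,P[...,1]+205)<130)
Q=P[ok];print(len(Q));m=ok.astype(np.uint8)*255;cv2.imwrite('pics/m2.png',m)
"
```

```text
rod_center [(0.98, array([ 582.6, -203.9,   45.8])), (0.93, array([ 766.8, -371.2,    1.9]))]
cradle_seat [(0.77, array([ 575.9, -200.4,   49. ]))]
cradle [(0.77, array([ 579.5, -201.8,    2.9])), (0.74, array([ 582. , -203.9,   45.6]))]
[ 600.72053941 -211.82644737  198.79468556] 5.7833 [ 4.29287959e-03  4.28394663e-05 -1.42148502e-03 -2.22451545e-03
  6.10263572e-04 -6.07430863e-04]
4814
```

View pics/w2.png

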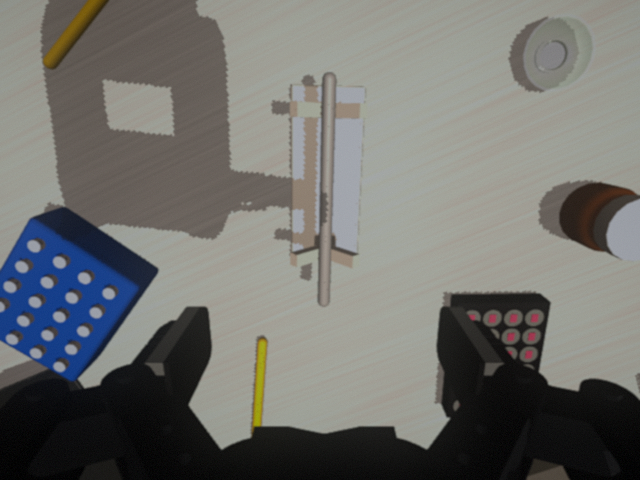

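View pics/m2.png

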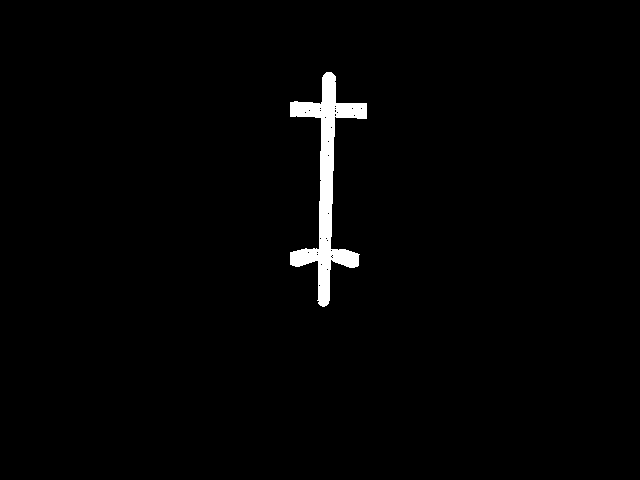

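```bash
cat > rodfit.py <<'E'
from h import *
def rodfit(fn,zr=(46,70),c=(585,-205),rad=130,off=9):
    z=np.load('pics/'+fn);d,T=z['d'],z['T']
    v,u=np.mgrid[0:480,0:640];P=world('wrist',u,v,d,T)
    ok=(d>0)&(P[...,2]>zr[0])&(P[...,2]<zr[1])&(np.hypot(P[...,0]-c[0],P[...,1]-c[1])<rad)
    Q=P[ok]
    # ransac-like: iterative line fit in xy
    m=Q[:,:2].mean(0);w=np.ones(len(Q),bool)
    for _ in range(15):
        m=Q[w,:2].mean(0);e,V=np.linalg.eigh(np.cov(Q[w,:2].T));dr=V[:,1]; dr=dr*np.sign(dr[0])
        w=abs((Q[:,:2]-m)@np.array([-dr[1],dr[0]]))<8
        w=w if _<7 else abs((Q[:,:2]-m)@np.array([-dr[1],dr[0]]))<6
    t=(Q[w,:2]-m)@dr
    n=np.array([-dr[1],dr[0]]);lat=(Q[w,:2]-m)@n
    ctr=m+dr*(t.min()+t.max())/2+n*(lat.min()+lat.max())/2
    print('T pos',T[:3,3],'yaw',np.degrees(np.arctan2(dr[1],dr[0])),'len',np.ptp(t),'ctr',ctr,'lat',lat.min(),lat.max(),'z99',np.percentile(Q[w,2],[50,95,99]))
    # notches: points off the rod
    l=(Q[:,:2]-ctr)@n;tt=(Q[:,:2]-ctr)@dr;k=abs(l)>off
    for s in(-1,1):
        kk=k&(tt*s>0)
        if kk.sum():print('notch',s,tt[kk].mean(),tt[kk].min(),tt[kk].max(),l[kk].min(),l[kk].max(),kk.sum())
E
python3 - <<'E'
from rodfit import *
rodfit('w2.npz')
print(ctrl.sense()['eef_pos']);ctrl.capture('wrist');print(ctrl.sense()['eef_pos']);ctrl.capture('wrist');print(ctrl.sense()['eef_pos'])
im,d,T=snap('wrist','w3.png');rodfit('w3.npz');print(ctrl.sense()['eef_pos'])
E
```

```text
T pos [ 531.36134306 -184.02925433  340.54315762] yaw -25.26668373701877 len 178.37575963781583 ctr [ 584.4424895  -205.76489476] lat -5.79623606673276 5.987969986033539 z99 [52.18071841 53.74425675 54.34424466]
notch -1 -64.16045437628371 -69.11946811154068 -59.10397749064628 -26.49765078421159 26.688771544792736 786
notch 1 44.793853471906615 40.324953541271725 51.02791105272239 -26.678482179842824 26.859403628970856 715
[ 600.72053941 -211.82644737  198.79468556]
[ 600.79899297 -211.75616937  198.80802539]
[ 600.78820337 -211.86518159  198.73621702]
T pos [ 531.87861927 -181.08856524  341.38847447] yaw -25.305771879677273 len 178.27790205041177 ctr [ 584.67683222 -205.86482354] lat -5.799772756573899 5.995918988459899 z99 [52.20254511 53.74970042 54.29949874]
notch -1 -64.36329736819214 -69.29033939472978 -59.33748615154497 -26.5698007366588 26.585858811697545 780
notch 1 44.56360262743 39.96851127987175 51.23650472783503 -26.472992559708086 26.805062929319 703
[ 600.79998119 -211.97952207  198.67483154]
```

```bash
python3 -c "
from h import *
to(598.2,-212.2,30)"
```

```text
yaw 156.44 off [ -1.2 168.7   2.4] rows 4.044935520165437 4.045443949479389
```

>>> drive_tool:
  gripper: [0,0,0,0,0,0,0,0]
  offset:
    - [-0.0012,0.02,0.0024]
    - [0,0.0335,0]
    - [0,0.0335,0]
    - [0,0.0335,0]
    - [0,0.029,0]
    - [0,0.0192,0]
    - [0,0,0]
    - [0,0,0]
  turn: [1.7,0,0,0,0,0,0,0]

```text
time_s: 6.6
eef_pos: [598.0, -212.6, 29.7]
ee_rot: [0.598, -0.597, -0.378, 0.378]
force: [-0.3, -1.4, 0.1]
grip_width: 0.998
```

```bash
python3 -c "
from h import *
to(598.2,-212.2,30)
im,d,T=snap('wrist','w4.png')"
```

```text
yaw 154.70 off [ 0.4 -0.3 -0. ] rows 0.009968680022974458 0.01248703264538968
```

View pics/w4.png

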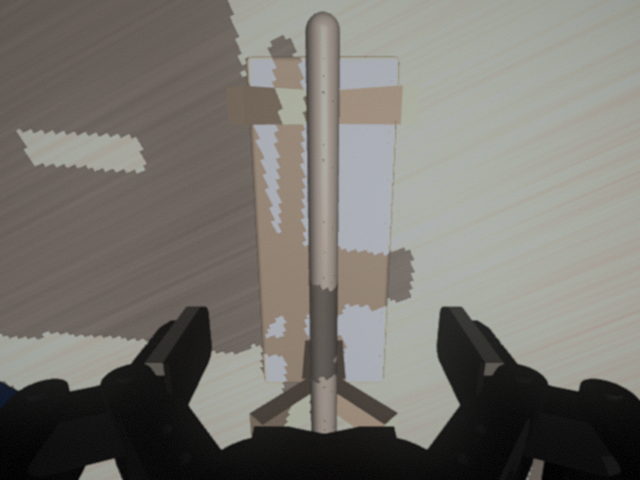

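>>> drive_tool:
  gripper: [1,1,1,1,1,1,1,1,1,1]
  offset:
    - [0,0,0]
    - [0,0,0]
    - [0,0,0]
    - [0,0,0]
    - [0,0,0]
    - [0,0,0]
    - [0,0,0]
    - [0,0,0]
    - [0,0,0]
    - [0,0,0]
  turn: [0,0,0,0,0,0,0,0,0,0]
  force: 80

```text
time_s: 7.48
eef_pos: [598.1, -212.9, 29.9]
ee_rot: [-0.597, 0.598, 0.378, -0.378]
force: [-0.1, 1.2, 5.2]
grip_width: 0.087
```

>>> drive_tool:
  gripper: [1,1,1,1,1,1,1]
  offset:
    - [0,-0.01,0]
    - [0,-0.02,0]
    - [0,-0.03,0]
    - [0,-0.03,0]
    - [0,-0.01,0]
    - [0,0,0]
    - [0,0,0]
  turn: [0,0,0,0,0,0,0]

```text
time_s: 8.07
eef_pos: [597.6, -212.9, 128.8]
ee_rot: [0.598, -0.597, -0.378, 0.378]
force: [-0.2, 0.3, -2.1]
grip_width: 0.086
```

```bash
python3 -c "
from h import *
s=ctrl.sense();print(s['force'],s['wrist_torque'])
im,d,T=snap('wrist','w5.png')
to(590,0,160)"
```

```text
[-0.20799251  0.28738763 -2.08998996] [-0.01410553 -0.02236564  0.00751845]
yaw 154.66 off [189.1 -31.9  97.7] rows 4.534769671248763 5.1607038772644325
```

View pics/w5.png

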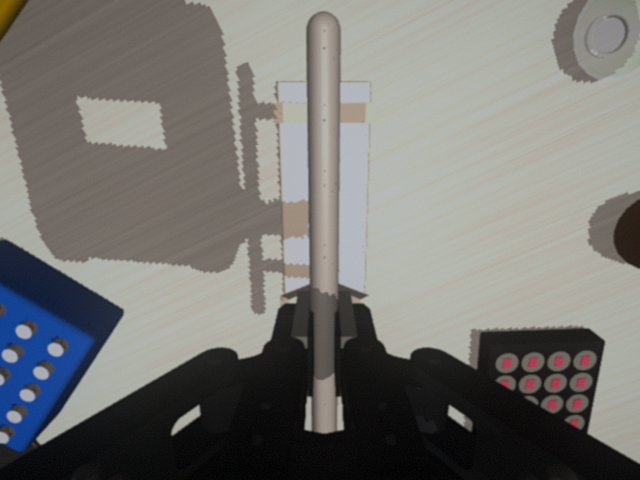

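```bash
cat > rt.py <<'E'
from h import *
def rodtool(fn):
    z=np.load('pics/'+fn);d,im=z['d'],z['im'];v,u=np.mgrid[0:480,0:640]
    P=world('wrist',u,v,d,np.array(ctrl.camera_params('wrist')['tool_from_camera']))
    ok=(d>0)&(v<270)&(abs(P[...,0])<14)&(P[...,1]<0)&(P[...,1]>-45)
    Q=P[ok]
    zs=np.arange(20,130,10);rows=[]
    for a in zs:
        k=abs(Q[:,2]-a)<5
        if k.sum()>20: rows.append((a,(Q[k,0].min()+Q[k,0].max())/2,np.percentile(Q[k,1],1),np.ptp(Q[k,0])))
    rows=np.array(rows);print(np.round(rows,2));print('tip z',Q[:,2].max())
    r=rows[rows[:,0]<95]
    print('x slope',np.polyfit(r[:,0],r[:,1],1),'ytop',np.polyfit(r[:,0],r[:,2],1))
if __name__=='__main__':
    import sys;rodtool(sys.argv[1])
E
python3 rt.py w5.npz
```

```text
[[ 30.     0.55 -24.13   9.9 ]
 [ 40.     0.58 -24.12   9.74]
 [ 50.     0.4  -24.12   9.86]
 [ 60.     0.44 -24.19   9.61]
 [ 70.     0.47 -24.14  10.06]
 [ 80.     0.46 -24.18   9.82]
 [ 90.     0.33 -24.26   9.82]
 [100.     0.54 -24.1    9.89]]
tip z 104.82170849787542
x slope [-0.00291819  0.63752559] ytop [-1.96237905e-03 -2.40465016e+01]
```

>>> drive_tool:
  gripper: [1,1,1,1,1,1,1,1,1]
  offset:
    - [0,-0.006,0]
    - [0,-0.006,0]
    - [0,-0.006,0]
    - [0,-0.006,0]
    - [0,-0.006,0]
    - [0,-0.006,0]
    - [0,-0.006,0]
    - [0,0,0]
    - [0,0,0]
  turn: [-7,-7,-7,-7,-7,-7,-6.8,0,0]

```text
time_s: 8.87
eef_pos: [597.6, -212.8, 169.9]
ee_rot: [0.39, -0.388, -0.59, 0.591]
force: [0.1, 0.2, -2.1]
grip_width: 0.084
```

```bash
python3 -c "
from h import *
to(667,265,172)"
```

```text
yaw -156.74 off [ 411.6   -1.7 -252.5] rows 9.869731640632475 11.579037681597965
```

>>> drive_tool:
  gripper: [1,1,1,1,1,1,1,1,1,1,1,1,1,1,1,1,1,1]
  offset:
    - [0.0137,0,-0.0084]
    - [0.0274,0,-0.0168]
    - [0.0274,0,-0.0168]
    - [0.0274,0,-0.0168]
    - [0.0274,0,-0.0168]
    - [0.0274,0,-0.0168]
    - [0.0274,0,-0.0168]
    - [0.0274,0,-0.0168]
    - [0.0274,0,-0.0168]
    - [0.0274,0,-0.0168]
    - [0.0274,0,-0.0168]
    - [0.0274,0,-0.0168]
    - [0.0274,0,-0.0168]
    - [0.0274,0,-0.0168]
    - [0.0274,0,-0.0168]
    - [0.0137,0,-0.0084]
    - [0,0,0]
    - [0,0,0]
  turn: [0,0,0,0,0,0,0,0,0,0,0,0,0,0,0,0,0,0]

```text
time_s: 10.37
eef_pos: [664.7, 265.4, 170.1]
ee_rot: [0.388, -0.388, -0.591, 0.592]
force: [-0.4, -0.7, -1.0]
grip_width: 0.086
```

```bash
python3 - <<'E'
from eye import *
ctrl.capture('wrist')
s=ctrl.sense();print(s['eef_pos'],s['force'],s['wrist_torque'])
snap('wrist','w6.png')
for zm in (120,130): eyefit('w6.npz',zm,zmax=150,fn='wrist',r=22,c=(545,211))
E
python3 rt.py w6.npz
```

```text
[664.97675836 264.24571738 170.5271734 ] [ 0.52090283 -0.26246407 -0.40714593] [ 0.03417509  0.03147089 -0.03555824]
458 zmax 130.08135177568408 [552.49499594 214.56078119 123.67281961]
minrect ((551.893798828125, 214.53927612304688), (2.591672420501709, 33.86111831665039), 23.544254302978516)
hi [552.65235448 214.49682314 125.00665161] [ 0.42017672 10.81723724] [-156.30664257  113.69335743]
1 zmax 130.08135177568408 [556.77097641 206.50644016 130.08135178]
minrect ((556.77099609375, 206.50643920898438), (0.0, 0.0), 0.0)
hi [556.77097641 206.50644016 130.08135178] [nan nan] [nan nan]
[[ 30.     0.66 -24.16   9.55]
 [ 40.     0.5  -23.99   9.67]
 [ 50.     0.7  -24.06   9.79]
 [ 60.     0.54 -24.2    9.99]
 [ 70.     0.47 -24.11   9.92]
 [ 80.     0.42 -24.15   9.81]
 [ 90.     0.32 -24.22   9.8 ]
 [100.     0.51 -23.96   9.88]]
tip z 104.05511046763371
x slope [-0.0050452   0.81764427] ytop [-1.91966648e-03 -2.40130306e+01]eye.py:10: RuntimeWarning: Degrees of freedom <= 0 for slice
  e,w=np.linalg.eigh(np.cov(hi[:,:2].T));print('hi',hi.mean(0),np.sqrt(e),np.degrees(np.arctan2(w[1],w[0])))
  c *= np.true_divide(1, fact)
  c *= np.true_divide(1, fact)
```

View pics/w6.png

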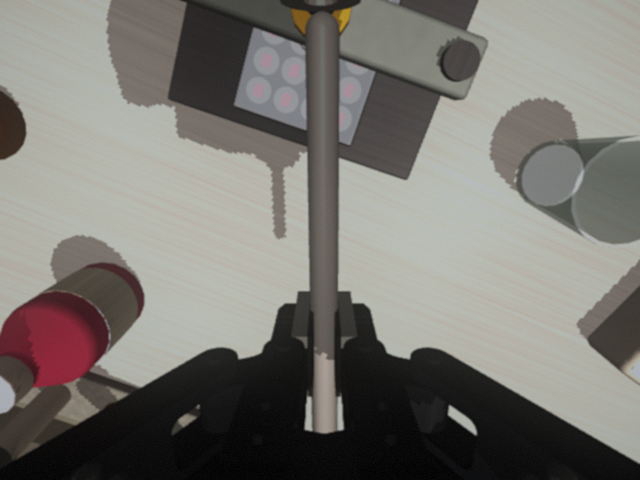

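```bash
python3 - <<'E' 2>/dev/null
from eye import *
from scipy.optimize import least_squares
ok,P=eyefit('w1.npz',112,fn='wrist');Q=P[ok]
a=np.radians(23.5);ax=np.array([np.cos(a),np.sin(a)]);n=np.array([-ax[1],ax[0]])
c=np.array([545,211.7]);l=(Q[:,:2]-c)@n;t=(Q[:,:2]-c)@ax
k=(t<6.5)&(t>-6.5)
r=least_squares(lambda p:np.hypot(l[k]-p[0],Q[k,2]-p[1])-p[2],[0,128,17],loss='soft_l1');print('cyl',r.x)
r=least_squares(lambda p:np.hypot(l[k]-p[0],Q[k,2]-p[1])-17,[0,128],loss='soft_l1');print('cyl17',r.x)
s=ctrl.sense();M=rot(s['ee_rot']);print('yaw',np.degrees(np.arctan2(M[1,2],M[0,2])))
for e in([545,211.7,128.5],[544.6,211.3,128.5]):print('eye in tool',np.round(M.T@(np.array(e)-s['eef_pos']),2))
E
```

```text
1647 zmax 146.7181864018368 [542.86992557 213.12043344 138.77412269]
minrect ((544.8699951171875, 211.6392822265625), (16.51041603088379, 34.14877700805664), 23.406373977661133)
hi [544.36055    212.46723766 143.12077828] [4.77250119 7.49818561] [-156.0252864  113.9747136]
cyl [-2.78729987e-02  1.28356875e+02  1.67874465e+01]
cyl17 [-7.88359949e-02  1.28111297e+02]
yaw -156.64191880610946
eye in tool [1.0000e-02 4.2620e+01 1.3088e+02]
eye in tool [ -0.2   42.62 131.41]
```

>>> drive_tool:
  gripper: [1,1,1,1,1,1]
  offset:
    - [-0.0005,0.016,0]
    - [0,0.02,0]
    - [0,0.018,0]
    - [0,0.0075,0]
    - [0,0,0]
    - [0,0,0]
  turn: [0,0,0,0,0,0]

```text
time_s: 10.97
eef_pos: [666.0, 263.3, 110.8]
ee_rot: [-0.388, 0.388, 0.591, -0.591]
force: [1.3, 0.3, -0.3]
grip_width: 0.086
```

```bash
python3 - <<'E'
from h import *
im,d,T=snap('wrist','w7.png');s=ctrl.sense();print(s['eef_pos'],s['force'],s['wrist_torque'])
im2,d2,T2=snap('side','s7.png')
a=cv2.resize(im[:120,240:400,::-1],(800,600),interpolation=2)
b=cv2.resize(im2[260:350,260:380,::-1],(800,600),interpolation=2)
cv2.imwrite('pics/c7a.png',a);cv2.imwrite('pics/c7b.png',b)
E
```

```text
[666.2624561  263.54664036 111.56834849] [ 0.19318986  0.67516499 -0.1712596 ] [ 0.01235168 -0.02142261 -0.01261407]
```

View pics/c7a.png

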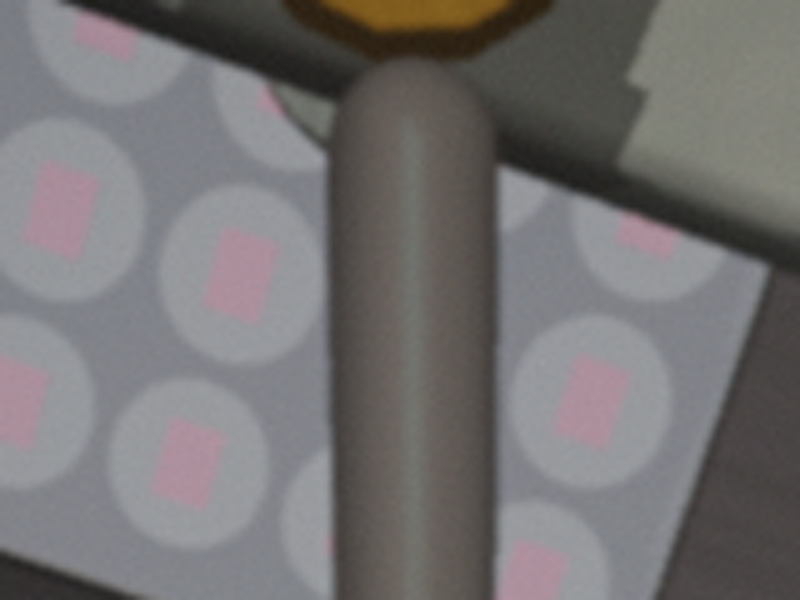

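View pics/c7b.png

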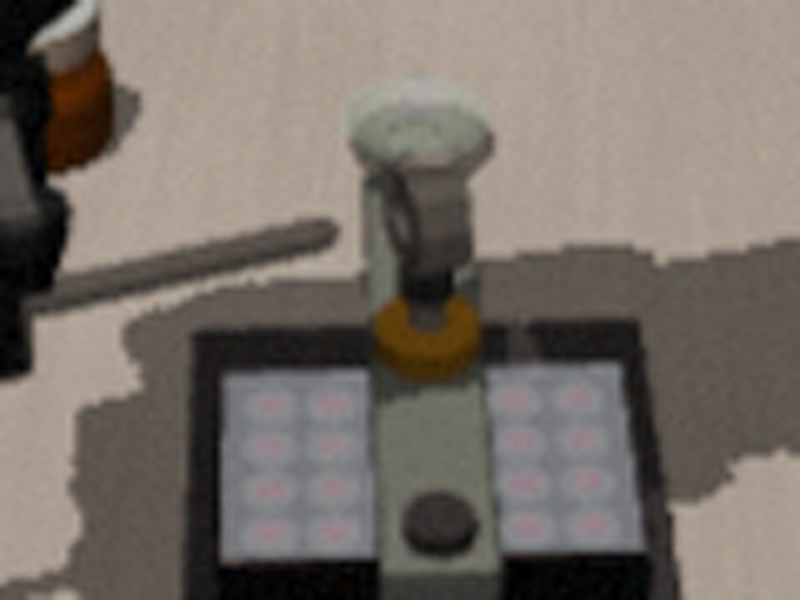

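```bash
python3 - <<'E'
from h import *
for i in range(3):
    ctrl.capture('wrist');s=ctrl.sense();print(s['time_s'],s['eef_pos'],s['dq'][:3])
M=rot(s['ee_rot']);print(np.round(M.T@(np.array([544.8,211.5,128.2])-s['eef_pos']),2),'yaw',np.degrees(np.arctan2(M[1,2],M[0,2])))
E
```

```text
11.1167 [666.26858785 263.8347133  111.71648955] [0.00089404 0.00439491 0.0043135 ]
11.1667 [666.15188695 263.88141146 111.47320448] [0.00285013 0.00463827 0.00567336]
11.2167 [666.02012071 263.9438614  111.16794005] [0.00153691 0.00326572 0.00654011]
[  0.15 -17.24 132.05] yaw -156.5396929624242
```

>>> drive_tool:
  gripper: [1,1,1,1]
  offset:
    - [0,0,0]
    - [0,0,0]
    - [0,0,0]
    - [0,0,0]
  turn: [0,0,0,0]

```text
time_s: 11.55
eef_pos: [665.7, 263.9, 110.1]
ee_rot: [-0.388, 0.388, 0.591, -0.591]
force: [-0.5, -0.2, -1.8]
grip_width: 0.089
```

```bash
cat > e.py <<'E'
from h import *
import sys
eye=np.array([544.8,211.5,128.2])
s=ctrl.sense();M=rot(s['ee_rot'])
F=np.array(s['force']);W=np.array(s['wrist_torque']);p=np.array(s['eef_pos'])
r=(p-eye)/1000
print('t',s['time_s'],'pos',np.round(p,1),'yaw %.2f'%np.degrees(np.arctan2(M[1,2],M[0,2])),'eye in tool',np.round(M.T@(eye-p),2),'F',np.round(F,1),'Ftool',np.round(M.T@F,1),'W',np.round(W,3),'torque about screw (on tool) %.3f'%(np.cross(r,F)[2]+W[2]))
E
python3 e.py
```

```text
t 11.55 pos [665.7 263.9 110.1] yaw -156.53 eye in tool [ 5.0000e-02 -1.8060e+01  1.3175e+02] F [-0.5 -0.2 -1.8] Ftool [0.  1.8 0.5] W [ 0.013 -0.021 -0.041] torque about screw (on tool) -0.036
```

>>> drive_tool:
  gripper: [1,1,1,1,1,1]
  offset:
    - [-0.0003,0.0006,0.003]
    - [0,0,0.006]
    - [0,0,0.006]
    - [0,0,0.006]
    - [0,0,0.004]
    - [0,0,0]
  turn: [0,0,0,0,0,0]

```text
time_s: 12.05
eef_pos: [642.3, 253.5, 109.7]
ee_rot: [0.388, -0.388, -0.591, 0.591]
force: [-0.0, 0.0, -0.8]
grip_width: 0.085
```

```bash
python3 e.py;python3 - <<'E'
from h import *
im2,d2,T2=snap('side','s8.png')
b=cv2.resize(im2[270:330,290:370,::-1],(800,600),interpolation=2)
cv2.imwrite('pics/c8b.png',b)
E
python3 e.py
```

```text
t 12.05 pos [642.3 253.5 109.7] yaw -156.53 eye in tool [  0.32 -18.49 106.21] F [-0.   0.  -0.8] Ftool [0.  0.8 0. ] W [-0.    -0.047  0.023] torque about screw (on tool) 0.024
t 12.1 pos [642.7 253.6 109.7] yaw -156.54 eye in tool [  0.38 -18.51 106.6 ] F [-0.4  0.2 -0.6] Ftool [0.3 0.6 0.2] W [0.039 0.046 0.003] torque about screw (on tool) 0.040
```

View pics/c8b.png

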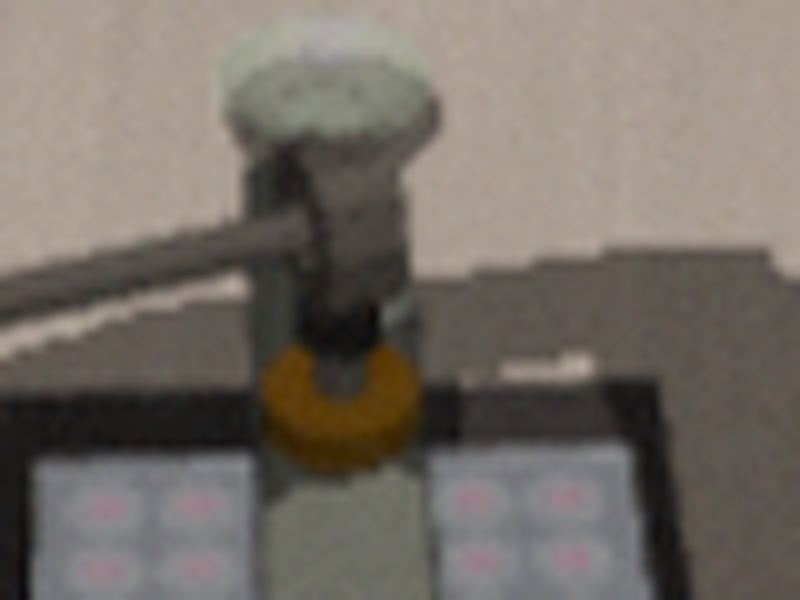

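>>> drive_tool:
  gripper: [1,1,1,1,1,1,1,1]
  offset:
    - [0,0.0003,0.005]
    - [0,0,0.008]
    - [0,0,0.008]
    - [0,0,0.008]
    - [0,0,0.008]
    - [0,0,0.005]
    - [0,0,0]
    - [0,0,0]
  turn: [0,0,0,0,0,0,0,0]

```text
time_s: 12.77
eef_pos: [604.5, 237.0, 109.4]
ee_rot: [-0.388, 0.388, 0.591, -0.591]
force: [0.1, -0.4, -1.0]
grip_width: 0.083
```

```bash
python3 e.py;python3 - <<'E'
from h import *
im2,d2,T2=snap('side','s9.png')
b=cv2.resize(im2[270:330,290:370,::-1],(800,600),interpolation=2)
cv2.imwrite('pics/c9b.png',b)
im2,d2,T2=snap('wrist','w9.png')
E
python3 e.py
```

```text
t 12.7667 pos [604.5 237.  109.4] yaw -156.53 eye in tool [  0.38 -18.87  64.89] F [ 0.1 -0.4 -1. ] Ftool [-0.4  1.   0.1] W [ 0.012 -0.018 -0.021] torque about screw (on tool) -0.047
t 12.8667 pos [604.7 237.1 109.2] yaw -156.53 eye in tool [  0.4  -19.01  65.09] F [-0.2  0.1 -0.9] Ftool [0.2 0.9 0.2] W [0.011 0.001 0.029] torque about screw (on tool) 0.041
```

View pics/c9b.png

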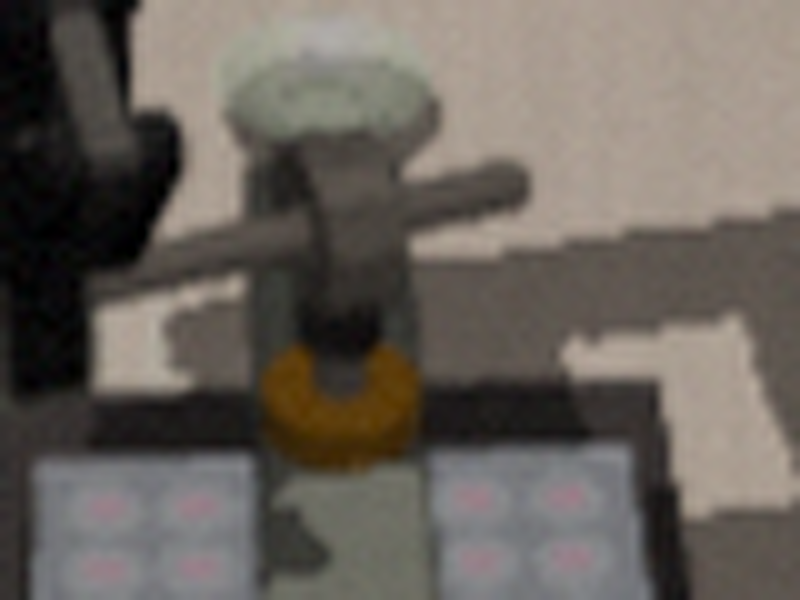

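View pics/w9.png

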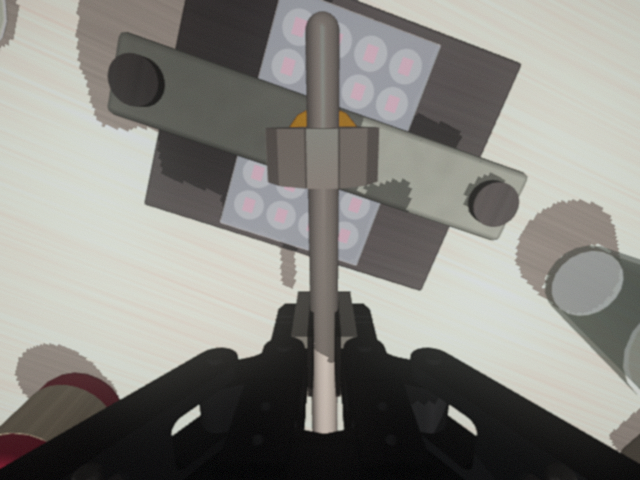

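```bash
cat > et.py <<'E'
from h import *
import sys
from scipy.optimize import least_squares
def eyetool(fn,q=True):
    z=np.load('pics/'+fn);d=z['d'];v,u=np.mgrid[0:480,0:640]
    P=world('wrist',u,v,d,np.array(ctrl.camera_params('wrist')['tool_from_camera']))
    # eye: points in tool frame near (0,*,65), above the rod (y<-25.5)
    ok=(d>0)&(P[...,1]<-26)&(P[...,1]>-40)&(np.hypot(P[...,0],P[...,2]-65)<25)
    Q=P[ok]
    rect=cv2.minAreaRect(Q[:,[0,2]].astype(np.float32));
    (w,h),a=rect[1],rect[2]
    if w<h: a=a-90   # long side direction in (x,z)
    a=(a+90)%180-90
    print('eye rect tool ctr',np.round(rect[0],2),'size',np.round(rect[1],1),'ang(deg)',round(a,2),'ytop',np.percentile(Q[:,1],2).round(2),len(Q))
eyetool(sys.argv[1])
E
python3 et.py w9.npz; python3 rt.py w9.npz | tail -3
```

```text
eye rect tool ctr [ 0.48 64.43] size [31.8 16.2] ang(deg) 0.28 ytop -36.63 6162
 [ 1.000e+02  5.200e-01 -2.422e+01  9.930e+00]]
tip z 104.08851164001123
x slope [-0.00625706  0.78997815] ytop [ -0.04755775 -24.84820486]
```

>>> drive_tool:
  gripper: [1,1,1,1,1,1]
  offset:
    - [-0.0034,0,0.0001]
    - [-0.0034,0,0.0001]
    - [-0.0034,0,0.0001]
    - [-0.0034,0,0.0001]
    - [0,0,0]
    - [0,0,0]
  turn: [3,3,3,3,0,0]

```text
time_s: 13.37
eef_pos: [608.6, 224.0, 109.1]
ee_rot: [-0.447, 0.447, 0.548, -0.548]
force: [0.3, -0.0, -0.8]
grip_width: 0.086
```

```bash
python3 e.py;python3 -c "
from h import *
snap('wrist','w10.png')";python3 et.py w10.npz;python3 e.py
```

```text
t 13.3667 pos [608.6 224.  109.1] yaw -168.45 eye in tool [  0.48 -19.14  64.98] F [ 0.3 -0.  -0.8] Ftool [-0.1  0.8 -0.3] W [-0.002  0.017  0.026] torque about screw (on tool) 0.019
eye rect tool ctr [ 0.61 64.4 ] size [31.9 16.2] ang(deg) 12.27 ytop -36.79 6191
t 13.4167 pos [608.5 224.2 109.1] yaw -168.44 eye in tool [  0.37 -19.07  64.94] F [ 0.5  0.5 -1.1] Ftool [ 0.4  1.1 -0.6] W [ 0.02  -0.008 -0.025] torque about screw (on tool) 0.002
```

>>> drive_tool:
  gripper: [1,1,1,1,1,1,1,1,1,1,1]
  offset:
    - [-0.00225,0,5e-05]
    - [-0.00225,0,5e-05]
    - [-0.00225,0,5e-05]
    - [-0.00225,0,5e-05]
    - [-0.00225,0,5e-05]
    - [-0.00225,0,5e-05]
    - [-0.00225,0,5e-05]
    - [-0.00225,0,5e-05]
    - [-0.00225,0,5e-05]
    - [-0.00225,0,5e-05]
    - [0,0,0]
  turn: [2,2,2,2,2,2,2,2,2,2,0]

```text
time_s: 14.33
eef_pos: [609.0, 201.7, 109.2]
ee_rot: [-0.536, 0.536, 0.462, -0.461]
force: [0.8, 0.7, -2.0]
grip_width: 0.084
```

```bash
python3 e.py;python3 -c "
from h import *
snap('wrist','w11.png')";python3 et.py w11.npz;python3 e.py
```

```text
t 14.3333 pos [609.  201.7 109.2] yaw 171.47 eye in tool [  0.23 -19.03  64.91] F [ 0.8  0.7 -2. ] Ftool [ 0.8  2.  -0.7] W [ 0.146 -0.158  0.09 ] torque about screw (on tool) 0.140
eye rect tool ctr [ 0.49 64.31] size [31.9 16.3] ang(deg) 17.38 ytop -36.59 6115
t 14.3833 pos [609.  201.8 109.3] yaw 171.57 eye in tool [  0.2  -18.98  64.92] F [ 1.2 -0.2 -2.2] Ftool [-0.   2.2 -1.2] W [ 0.022 -0.206  0.117] torque about screw (on tool) 0.115
```

>>> drive_tool:
  gripper: [1,1,1,1,1,1,1]
  offset:
    - [-0.00113,0,2e-05]
    - [-0.00113,0,2e-05]
    - [-0.00113,0,2e-05]
    - [-0.00113,0,2e-05]
    - [-0.00113,0,2e-05]
    - [-0.00113,0,2e-05]
    - [-0.00113,0,2e-05]
  turn: [1,1,1,1,1,1,1]

```text
time_s: 14.97
eef_pos: [607.2, 193.8, 109.3]
ee_rot: [-0.563, 0.563, 0.428, -0.427]
force: [3.0, 1.1, -1.5]
grip_width: 0.084
```

```bash
python3 e.py
```

```text
t 14.9667 pos [607.2 193.8 109.3] yaw 164.37 eye in tool [  0.2  -18.95  64.85] F [ 3.   1.1 -1.5] Ftool [ 1.9  1.5 -2.6] W [ 0.073 -0.361  0.021] torque about screw (on tool) 0.144
```

>>> drive_tool:
  gripper: [1,1,1,1]
  offset:
    - [-0.00113,0,2e-05]
    - [-0.00113,0,2e-05]
    - [-0.00113,0,2e-05]
    - [-0.00113,0,2e-05]
  turn: [1,1,1,1]

```text
time_s: 15.3
eef_pos: [605.8, 189.5, 109.3]
ee_rot: [-0.578, 0.578, 0.408, -0.407]
force: [2.9, 0.9, -1.5]
grip_width: 0.088
```

```bash
python3 e.py
```

```text
t 15.3 pos [605.8 189.5 109.3] yaw 160.36 eye in tool [  0.22 -18.96  64.83] F [ 2.9  0.9 -1.5] Ftool [ 1.8  1.5 -2.4] W [ 0.254 -0.564  0.09 ] torque about screw (on tool) 0.206
```

```bash
python3 -c "
from h import *
snap('wrist','w12.png');snap('side','s12.png')";python3 et.py w12.npz;python3 rt.py w12.npz;python3 e.py
```

```text
eye rect tool ctr [ 0.7  64.38] size [31.3 16.3] ang(deg) 17.42 ytop -36.38 6078
[[ 3.000e+01  4.200e-01 -2.399e+01  9.560e+00]
 [ 4.000e+01  4.700e-01 -2.384e+01  1.002e+01]
 [ 5.000e+01 -4.280e+00 -3.283e+01  1.942e+01]
 [ 6.000e+01  1.000e-02 -3.659e+01  2.795e+01]
 [ 7.000e+01  0.000e+00 -3.659e+01  2.799e+01]
 [ 8.000e+01  4.670e+00 -3.043e+01  1.863e+01]
 [ 9.000e+01  4.100e-01 -2.369e+01  9.880e+00]
 [ 1.000e+02  2.700e-01 -2.358e+01  9.990e+00]]
tip z 104.50960668841118
x slope [ 0.04508288 -2.46186443] ytop [ -0.05728085 -26.27158118]
t 15.4 pos [605.8 189.5 109.2] yaw 160.40 eye in tool [  0.27 -18.98  64.82] F [ 3.1  1.9 -1.4] Ftool [ 2.8  1.4 -2.2] W [ 0.243 -0.564  0.027] torque about screw (on tool) 0.211
```

View pics/w12.png

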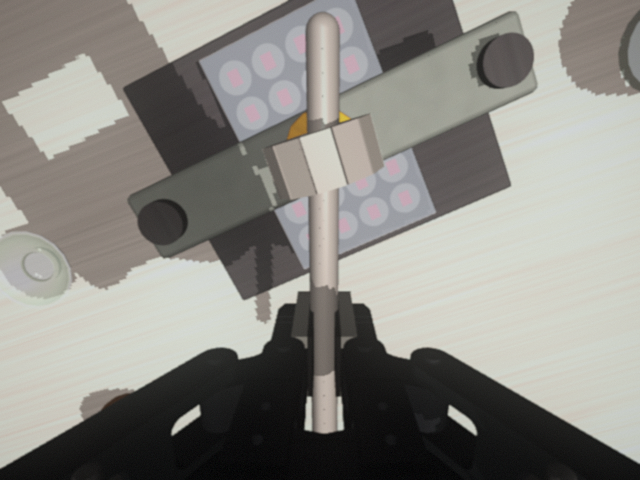

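>>> drive_tool:
  gripper: [1,1]
  offset:
    - [-0.00113,0,2e-05]
    - [-0.00113,0,2e-05]
  turn: [1,1]

```text
time_s: 15.57
eef_pos: [605.0, 187.4, 109.2]
ee_rot: [-0.585, 0.585, 0.397, -0.397]
force: [3.6, 1.3, -2.0]
grip_width: 0.085
```

```bash
python3 e.py
```

```text
t 15.5667 pos [605.  187.4 109.2] yaw 158.38 eye in tool [  0.24 -19.01  64.81] F [ 3.6  1.3 -2. ] Ftool [ 2.5  2.  -2.9] W [ 0.184 -0.631 -0.036] torque about screw (on tool) 0.129
```

>>> drive_tool:
  gripper: [1,1]
  offset:
    - [-0.00113,0,2e-05]
    - [-0.00113,0,2e-05]
  turn: [1,1]

```text
time_s: 15.73
eef_pos: [604.1, 185.3, 109.3]
ee_rot: [-0.592, 0.592, 0.387, -0.387]
force: [3.3, 1.5, -2.2]
grip_width: 0.084
```

```bash
python3 e.py
```

```text
t 15.7333 pos [604.1 185.3 109.3] yaw 156.36 eye in tool [  0.25 -18.96  64.82] F [ 3.3  1.5 -2.2] Ftool [ 2.7  2.2 -2.4] W [ 0.203 -0.66  -0.017] torque about screw (on tool) 0.159
```

>>> drive_tool:
  gripper: [1,1,1]
  offset:
    - [-0.00113,0.0003,0]
    - [-0.00113,0,0]
    - [-0.00113,0,0]
  turn: [1,1,1]

```text
time_s: 15.98
eef_pos: [602.6, 182.2, 109.0]
ee_rot: [-0.602, 0.602, 0.371, -0.371]
force: [3.8, 2.2, -1.5]
grip_width: 0.082
```

```bash
python3 e.py
```

```text
t 15.9833 pos [602.6 182.2 109. ] yaw 153.36 eye in tool [  0.24 -19.23  64.83] F [ 3.8  2.2 -1.5] Ftool [ 3.7  1.5 -2.4] W [ 0.25  -0.652 -0.088] torque about screw (on tool) 0.152
```

>>> drive_tool:
  gripper: [1,1,1]
  offset:
    - [-0.00113,0,0]
    - [-0.00113,0,0]
    - [-0.00113,0,0]
  turn: [1,1,1]

```text
time_s: 16.23
eef_pos: [601.1, 179.2, 109.0]
ee_rot: [-0.611, 0.611, 0.356, -0.355]
force: [4.1, 0.6, -1.0]
grip_width: 0.088
```

```bash
python3 e.py
```

```text
t 16.2333 pos [601.1 179.2 109. ] yaw 150.37 eye in tool [  0.27 -19.25  64.87] F [ 4.1  0.6 -1. ] Ftool [ 2.6  1.  -3.3] W [ 0.219 -0.707 -0.031] torque about screw (on tool) 0.137
```

>>> drive_tool:
  gripper: [1,1,1]
  offset:
    - [-0.00113,0,-0.0002]
    - [-0.00113,0,0]
    - [-0.00113,0,0]
  turn: [1,1,1]

```text
time_s: 16.48
eef_pos: [599.4, 176.2, 108.8]
ee_rot: [0.62, -0.62, -0.339, 0.339]
force: [2.9, 2.0, -0.8]
grip_width: 0.087
```

```bash
python3 e.py
```

```text
t 16.4833 pos [599.4 176.2 108.8] yaw 147.37 eye in tool [  0.27 -19.34  64.96] F [ 2.9  2.  -0.8] Ftool [ 3.2  0.8 -1.4] W [ 0.295 -0.589 -0.04 ] torque about screw (on tool) 0.170
```

>>> drive_tool:
  gripper: [1,1,1]
  offset:
    - [-0.00113,0,0]
    - [-0.00113,0,0]
    - [-0.00113,0,0]
  turn: [1,1,1]

```text
time_s: 16.73
eef_pos: [597.5, 173.4, 108.9]
ee_rot: [0.629, -0.629, -0.323, 0.323]
force: [3.0, 1.7, -1.1]
grip_width: 0.082
```

```bash
python3 e.py
```

```text
t 16.7333 pos [597.5 173.4 108.9] yaw 144.37 eye in tool [  0.26 -19.33  64.99] F [ 3.   1.7 -1.1] Ftool [ 3.1  1.1 -1.4] W [ 0.314 -0.518 -0.091] torque about screw (on tool) 0.112
```

>>> drive_tool:
  gripper: [1,1,1]
  offset:
    - [-0.00113,0,0]
    - [-0.00113,0,0]
    - [-0.00113,0,0]
  turn: [1,1,1]

```text
time_s: 16.98
eef_pos: [595.5, 170.7, 108.8]
ee_rot: [0.637, -0.637, -0.306, 0.307]
force: [3.1, 3.0, -1.3]
grip_width: 0.085
```

```bash
python3 e.py
```

```text
t 16.9833 pos [595.5 170.7 108.8] yaw 141.37 eye in tool [  0.25 -19.35  65.05] F [ 3.1  3.  -1.3] Ftool [ 4.3  1.3 -0.6] W [ 0.421 -0.474 -0.048] torque about screw (on tool) 0.233
```

>>> drive_tool:
  gripper: [1,1,1]
  offset:
    - [-0.00113,0,0]
    - [-0.00113,0,0]
    - [-0.00113,0,0]
  turn: [1,1,1]

```text
time_s: 17.23
eef_pos: [593.4, 168.1, 108.9]
ee_rot: [0.645, -0.645, -0.29, 0.29]
force: [3.3, 4.1, -1.7]
grip_width: 0.088
```

```bash
python3 e.py
```

```text
t 17.2333 pos [593.4 168.1 108.9] yaw 138.38 eye in tool [  0.18 -19.33  65.12] F [ 3.3  4.1 -1.7] Ftool [5.3 1.7 0.3] W [ 0.52  -0.488  0.099] torque about screw (on tool) 0.441
```

>>> drive_tool:
  gripper: [1,1]
  offset:
    - [0,0,0]
    - [0,0,0]
  turn: [0,0]

```text
time_s: 17.4
eef_pos: [593.4, 168.2, 108.9]
ee_rot: [0.645, -0.645, -0.29, 0.29]
force: [2.2, 4.0, -1.4]
grip_width: 0.084
```

```bash
python3 e.py; python3 -c "
from h import *
snap('wrist','w13.png')";python3 et.py w13.npz;python3 e.py;python3 -c "
from h import *
snap('wrist','w14.png')";python3 et.py w14.npz;python3 e.py
```

```text
t 17.4 pos [593.4 168.2 108.9] yaw 138.47 eye in tool [  0.18 -19.31  65.12] F [ 2.2  4.  -1.4] Ftool [4.4 1.4 0.9] W [ 0.456 -0.504  0.033] torque about screw (on tool) 0.322
eye rect tool ctr [ 0.75 64.89] size [31.5 16.2] ang(deg) 18.81 ytop -36.46 6109
t 17.45 pos [593.4 168.2 108.9] yaw 138.48 eye in tool [  0.18 -19.3   65.12] F [ 2.4  2.5 -1.7] Ftool [ 3.5  1.7 -0.1] W [ 0.49  -0.519  0.076] torque about screw (on tool) 0.305
eye rect tool ctr [ 0.76 64.9 ] size [31.6 16.2] ang(deg) 18.84 ytop -36.52 6117
t 17.5 pos [593.4 168.2 108.9] yaw 138.48 eye in tool [  0.18 -19.3   65.12] F [ 2.6  3.  -2.8] Ftool [ 4.   2.8 -0. ] W [ 0.416 -0.506  0.002] torque about screw (on tool) 0.260
```

>>> drive_tool:
  gripper: [1,1,1]
  offset:
    - [-0.0009,0,0]
    - [-0.0008,0,0]
    - [0,0,0]
  turn: [0.8,0.7,0]

```text
time_s: 17.75
eef_pos: [592.3, 166.9, 108.9]
ee_rot: [0.649, -0.649, -0.281, 0.281]
force: [3.8, 3.5, -2.7]
grip_width: 0.084
```

```bash
python3 - <<'E'
from h import *
eye=np.array([544.8,211.5,128.2])
L=[]
for i in range(6):
    s=ctrl.sense();F=np.array(s['force']);p=np.array(s['eef_pos']);L.append(np.cross((p-eye)/1000,F)[2]+s['wrist_torque'][2]);
    if i==2: snap('wrist','w15.png')
    else: ctrl.capture('top')
print(np.round(L,3),np.mean(L),s['time_s'])
E
python3 et.py w15.npz; python3 e.py
```

```text
[0.352 0.362 0.373 0.399 0.361 0.393] 0.37340925360900346 18.0
eye rect tool ctr [ 0.83 64.97] size [32.  16.2] ang(deg) 19.44 ytop -36.46 6108
t 18.05 pos [592.3 166.9 108.9] yaw 136.97 eye in tool [  0.16 -19.27  65.18] F [ 3.   4.3 -1.8] Ftool [5.2 1.8 0.8] W [ 0.583 -0.532  0.04 ] torque about screw (on tool) 0.378
```

>>> drive_tool:
  gripper: [1,1,1,1,1]
  offset:
    - [-0.0006,0,0]
    - [-0.0005,0,0]
    - [0,0,0]
    - [0,0,0]
    - [0,0,0]
  turn: [0.5,0.5,0,0,0]

```text
time_s: 18.47
eef_pos: [591.6, 166.1, 108.9]
ee_rot: [0.651, -0.651, -0.276, 0.276]
force: [3.2, 4.7, -2.1]
grip_width: 0.084
```

```bash
python3 - <<'E'
from h import *
eye=np.array([544.8,211.5,128.2])
L=[]
for i in range(5):
    s=ctrl.sense();F=np.array(s['force']);p=np.array(s['eef_pos']);L.append(np.cross((p-eye)/1000,F)[2]+s['wrist_torque'][2]);
    if i==2: snap('wrist','w16.png')
    else: ctrl.capture('top')
print(np.round(L,3),np.mean(L),s['time_s'])
E
python3 et.py w16.npz; python3 e.py
```

```text
[0.44  0.523 0.499 0.379 0.518] 0.47165061722638446 18.6667
eye rect tool ctr [ 0.53 64.95] size [31.4 16.2] ang(deg) 19.76 ytop -36.48 6098
t 18.7167 pos [591.6 166.2 109. ] yaw 135.97 eye in tool [  0.08 -19.24  65.16] F [ 3.2  4.6 -1.6] Ftool [5.6 1.6 0.9] W [ 0.565 -0.526  0.071] torque about screw (on tool) 0.434
```

>>> drive_tool:
  gripper: [1,1,1,1,1,1,1,1,1,1,1,1]
  offset:
    - [0.0017,0,0]
    - [0.0017,0,0]
    - [0.0017,0,0]
    - [0.0017,0,0]
    - [0.0028,0,0]
    - [0.0028,0,0]
    - [0.0028,0,0]
    - [0.0028,0,0]
    - [0.0028,0,0]
    - [0.0028,0,0]
    - [0,0,0]
    - [0,0,0]
  turn: [-1.5,-1.5,-1.5,-1.5,-2.5,-2.5,-2.5,-2.5,-2.5,-2.5,0,0]

```text
time_s: 19.72
eef_pos: [604.6, 185.0, 108.7]
ee_rot: [-0.59, 0.59, 0.389, -0.39]
force: [-0.3, 0.3, -1.0]
grip_width: 0.086
```

```bash
python3 -c "
from h import *
snap('wrist','w17.png')";python3 et.py w17.npz;python3 rt.py w17.npz;python3 e.py
```

```text
eye rect tool ctr [ 1.25 65.04] size [31.8 16.2] ang(deg) 3.96 ytop -36.71 6173
[[ 3.000e+01  5.700e-01 -2.407e+01  9.950e+00]
 [ 4.000e+01  5.800e-01 -2.411e+01  9.710e+00]
 [ 5.000e+01  7.800e-01 -2.425e+01  9.860e+00]
 [ 6.000e+01 -2.000e-02 -3.690e+01  2.796e+01]
 [ 7.000e+01  1.000e-02 -3.688e+01  2.796e+01]
 [ 8.000e+01  8.100e-01 -2.421e+01  9.770e+00]
 [ 9.000e+01  8.500e-01 -2.430e+01  1.000e+01]
 [ 1.000e+02  8.200e-01 -2.406e+01  9.950e+00]]
tip z 104.66745435583596
x slope [0.00201088 0.39108288] ytop [ -0.04837302 -24.91488724]
t 19.7667 pos [604.6 185.  108.7] yaw 156.91 eye in tool [  0.93 -19.45  65.47] F [-0.3  0.1 -2. ] Ftool [-0.1  2.   0.3] W [ 0.052 -0.01   0.008] torque about screw (on tool) 0.002
```

>>> drive_tool:
  gripper: [1,1,1,1]
  offset:
    - [0.0025,0,0]
    - [0.0025,0,0]
    - [0,0,0]
    - [0,0,0]
  turn: [-2,-2,0,0]

```text
time_s: 20.1
eef_pos: [606.6, 189.8, 108.8]
ee_rot: [0.576, -0.576, -0.41, 0.41]
force: [0.8, -0.3, -0.9]
grip_width: 0.088
```

```bash
python3 -c "
from h import *
snap('wrist','w18.png')";python3 et.py w18.npz;python3 rt.py w18.npz|head -9;python3 e.py
```

```text
eye rect tool ctr [ 0.68 65.05] size [16.3 32.1] ang(deg) -0.07 ytop -36.53 6158
[[ 3.000e+01  6.200e-01 -2.400e+01  9.970e+00]
 [ 4.000e+01  6.200e-01 -2.408e+01  9.760e+00]
 [ 5.000e+01  8.100e-01 -2.417e+01  9.850e+00]
 [ 6.000e+01 -0.000e+00 -3.677e+01  2.798e+01]
 [ 7.000e+01  1.000e-02 -3.671e+01  2.798e+01]
 [ 8.000e+01  8.500e-01 -2.429e+01  9.760e+00]
 [ 9.000e+01  9.000e-01 -2.429e+01  1.009e+01]
 [ 1.000e+02  8.500e-01 -2.418e+01  9.900e+00]]
tip z 104.80564415976255
t 20.15 pos [606.7 189.8 108.8] yaw 160.88 eye in tool [  0.28 -19.34  65.58] F [-0.4 -1.1 -0.9] Ftool [-1.2  0.9 -0. ] W [ 0.015  0.021 -0.007] torque about screw (on tool) -0.083
```

Centred and aligned, so I'll pull out straight.

>>> drive_tool:
  gripper: [1,1,1,1,1,1,1,1,1,1,1]
  offset:
    - [0,0,-0.004]
    - [0,0,-0.008]
    - [0,0,-0.008]
    - [0,0,-0.008]
    - [0,0,-0.008]
    - [0,0,-0.008]
    - [0,0,-0.008]
    - [0,0,-0.008]
    - [0,0,-0.008]
    - [0,0,-0.004]
    - [0,0,0]
  turn: [0,0,0,0,0,0,0,0,0,0,0]

```text
time_s: 21.07
eef_pos: [675.7, 165.8, 108.5]
ee_rot: [-0.576, 0.576, 0.41, -0.41]
force: [-0.4, 0.5, -1.4]
grip_width: 0.088
```

```bash
python3 e.py;python3 - <<'E'
from h import *
im2,d2,T2=snap('side','s19.png')
b=cv2.resize(im2[260:350,260:380,::-1],(800,600),interpolation=2)
cv2.imwrite('pics/c19b.png',b)
E
```

```text
t 21.0667 pos [675.7 165.8 108.5] yaw 160.91 eye in tool [  0.4  -19.71 138.67] F [-0.4  0.5 -1.4] Ftool [0.4 1.4 0.5] W [ 0.042 -0.012 -0.024] torque about screw (on tool) 0.024
```

View pics/c19b.png

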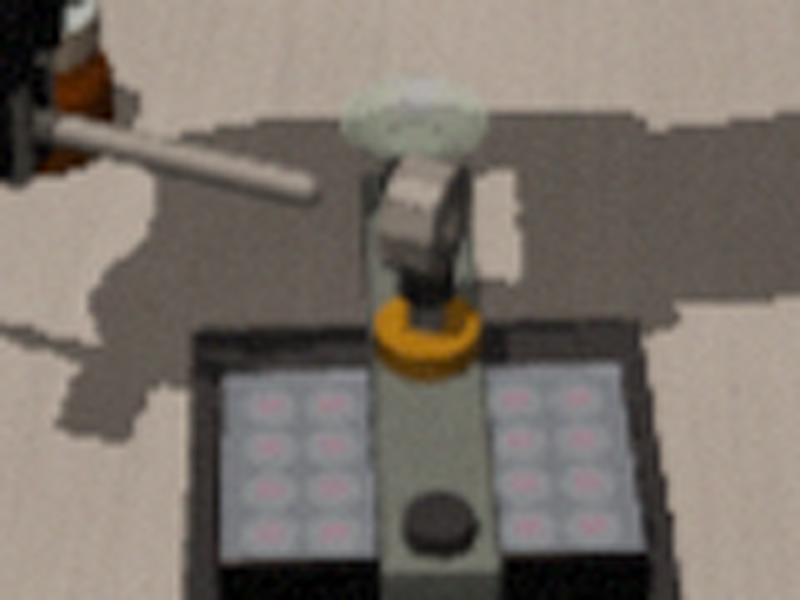

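>>> drive_tool:
  gripper: [1,1,1,1]
  offset:
    - [0,-0.015,0]
    - [0,-0.02,0]
    - [0,-0.02,0]
    - [0,-0.005,0]
  turn: [2,2,2.2,0]

```text
time_s: 21.45
eef_pos: [675.7, 166.8, 172.6]
ee_rot: [-0.596, 0.598, 0.38, -0.377]
force: [0.5, -0.1, -0.3]
grip_width: 0.084
```

```bash
python3 -c "
from h import *
to(589.5,-208.6,130)"
```

```text
yaw 154.70 off [-376.3   42.   -82.3] rows 9.025154193072122 9.292901559883425
```

>>> drive_tool:
  gripper: [1,1,1,1,1,1,1,1,1,1,1,1,1,1,1,1,1,1]
  offset:
    - [-0.0125,0,-0.00275]
    - [-0.025,0,-0.0055]
    - [-0.025,0,-0.0055]
    - [-0.025,0,-0.0055]
    - [-0.025,0,-0.0055]
    - [-0.025,0,-0.0055]
    - [-0.025,0,-0.0055]
    - [-0.025,0,-0.0055]
    - [-0.025,0,-0.0055]
    - [-0.025,0,-0.0055]
    - [-0.025,0,-0.0055]
    - [-0.025,0,-0.0055]
    - [-0.025,0.01,-0.0055]
    - [-0.025,0.01,-0.0055]
    - [-0.025,0.01,-0.0055]
    - [-0.0138,0.012,-0.0025]
    - [0,0,0]
    - [0,0,0]
  turn: [0,0,0,0,0,0,0,0,0,0,0,0,0,0,0,0,0,0]

```text
time_s: 22.95
eef_pos: [588.5, -208.6, 125.9]
ee_rot: [0.598, -0.597, -0.378, 0.379]
force: [0.1, 0.2, -1.2]
grip_width: 0.083
```

```bash
python3 - <<'E'
from h import *
ctrl.capture('wrist')
im,d,T=snap('wrist','w20.png');s=ctrl.sense();print(s['eef_pos'],s['time_s']);to(589.5,-208.6,130)
v,u=np.mgrid[0:480,0:640];P=world('wrist',u,v,d,np.array(ctrl.camera_params('wrist')['tool_from_camera']))
h=s['eef_pos'][2]-P[...,1]
# notch tops (h 52..66) away from rod
ok=(d>0)&(h>45)&(h<66)&(abs(P[...,0])<40)&(P[...,2]>-60)&(P[...,2]<110)&(P[...,1]>20)
for lo,hi in((30,100),(-60,20)):
    k=ok&(P[...,2]>lo)&(P[...,2]<hi);Q=P[k]
    if len(Q)>10:print(len(Q),'x',Q[:,0].min(),Q[:,0].max(),'z',Q[:,2].min(),Q[:,2].max(),'mid x',(Q[:,0].min()+Q[:,0].max())/2)
E
```

```text
[ 589.34075623 -207.7644611   127.25962728] 23.05
yaw 154.85 off [-0.7 -2.7 -0.5] rows 0.06571532127940723 0.0688091730529218
1348 x -26.817877602583096 26.971299790833584 z 64.10467849352429 74.16427629622429 mid x 0.07671109412524402
```

View pics/w20.png

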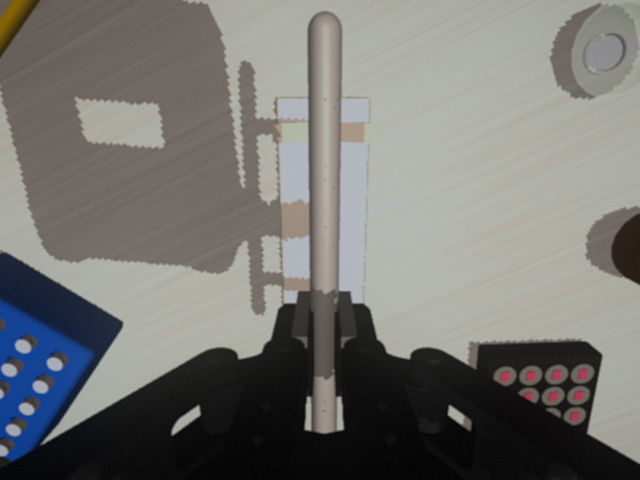

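>>> drive_tool:
  gripper: [1,1,1,1,1,1,1,1,1]
  offset:
    - [-0.0006,0.01,0]
    - [0,0.02,0]
    - [0,0.02,0]
    - [0,0.02,0]
    - [0,0.014,0]
    - [0,0.008,0]
    - [0,0.003,0]
    - [0,0,0]
    - [0,0,0]
  turn: [0,0,0,0,0,0,0,0,0]

```text
time_s: 23.8
eef_pos: [589.1, -209.5, 32.7]
ee_rot: [-0.597, 0.598, 0.379, -0.379]
force: [-0.3, -0.1, -1.1]
grip_width: 0.084
```

```bash
python3 - <<'E'
from h import *
for i in range(3):
    s=ctrl.sense();print(s['eef_pos'],s['force'],s['wrist_torque']);ctrl.capture('wrist')
E
```

```text
[ 589.13049072 -209.47778493   32.73076552] [-0.30605928 -0.13551665 -1.14874402] [ 0.06382996 -0.00105959 -0.0314293 ]
[ 589.17643475 -209.59999858   32.93128578] [-0.16827358  0.45918037 -0.12571272] [-0.03817273 -0.01344896 -0.01439558]
[ 589.15148086 -209.64197115   32.97050595] [-0.06715923 -0.14969608 -0.74919454] [-0.02243287 -0.05504773 -0.0041964 ]
```

>>> drive_tool:
  gripper: [1,1,1,1]
  offset:
    - [0,0.0015,0]
    - [0,0.001,0]
    - [0,0,0]
    - [0,0,0]
  turn: [0,0,0,0]

```text
time_s: 24.28
eef_pos: [589.2, -209.4, 30.5]
ee_rot: [-0.597, 0.598, 0.379, -0.378]
force: [-1.1, 2.3, 5.9]
grip_width: 0.088
```

```bash
python3 - <<'E'
from h import *
for i in range(3):
    s=ctrl.sense();print(s['eef_pos'],s['force'],s['wrist_torque']);ctrl.capture('wrist')
E
```

```text
[ 589.17780717 -209.44808186   30.52814727] [-1.11807491  2.27798558  5.86440229] [0.30376479 0.11656524 0.08603434]
[ 589.1662682  -209.44655722   30.5206525 ] [-0.55221327  1.42519503  5.26592338] [ 0.33625377  0.07669338 -0.01233333]
[ 589.17745233 -209.46765877   30.5230279 ] [-0.1455463   2.14200752  5.07940271] [0.2871957  0.06792729 0.06749345]
```

>>> drive_tool:
  gripper: [0.85,0.7,0.5,0.3,0.1,0,0,0,0,0]
  offset:
    - [0,0,0]
    - [0,0,0]
    - [0,0,0]
    - [0,0,0]
    - [0,0,0]
    - [0,0,0]
    - [0,0,0]
    - [0,0,0]
    - [0,0,0]
    - [0,0,0]
  turn: [0,0,0,0,0,0,0,0,0,0]

```text
time_s: 25.27
eef_pos: [588.6, -209.5, 29.4]
ee_rot: [-0.597, 0.597, 0.379, -0.379]
force: [1.2, 0.4, -0.4]
grip_width: 1.003
```

>>> drive_tool:
  gripper: [0,0,0,0,0,0,0,0,0,0]
  offset:
    - [0,-0.005,0]
    - [0,-0.02,0]
    - [0,-0.03,0]
    - [0,-0.03,0]
    - [0,-0.03,0]
    - [0,-0.03,0]
    - [0,-0.03,0]
    - [0,-0.01,0]
    - [0,0,0]
    - [0,0,0]
  turn: [0,0,0,0,0,0,0,0,0,0]

```text
time_s: 26.1
eef_pos: [588.4, -209.4, 213.7]
ee_rot: [0.597, -0.597, -0.379, 0.379]
force: [-0.7, -0.0, 0.2]
grip_width: 0.998
```

```bash
python3 - <<'E'
from rodfit import *
ctrl.capture('wrist')
im,d,T=snap('wrist','w21.png');rodfit('w21.npz',c=(578,-202))
for q in ('rod_center','cradle_seat'): print(q,pin('wrist',q,T))
s=ctrl.sense();print(s['eef_pos'],s['time_s'],s['grip_width'])
im2,d2,T2=snap('side','s21.png')
E
```

```text
T pos [ 520.46020953 -176.64320385  355.55828555] yaw -25.345941149318826 len 178.4486155819771 ctr [ 575.55463732 -201.85878012] lat -5.886885980317426 5.642931268340939 z99 [52.20631501 53.80665208 54.37482908]
notch -1 -54.37715026768408 -59.02162846308684 -49.43477452459813 -26.48507711637852 26.965470995291955 671
notch 1 54.42579300062889 49.900135764744164 61.174521022588124 -26.612617279650106 26.953040666151356 633
rod_center [(0.78, array([ 766.8, -372.7,    4.2])), (0.69, array([ 374.9, -283.5,    2.8])), (0.65, array([ 570.9, -202. ,   44.1]))]
cradle_seat [(0.76, array([ 574.2, -200.5,   46.6])), (0.74, array([ 7.016e+02, -6.000e-01,  1.900e+00])), (0.44, array([ 572.6, -200.1,   43.7]))]
[ 588.15305764 -209.26393189  212.64712019] 26.3 1.0024316350982714
```

View pics/w21.png

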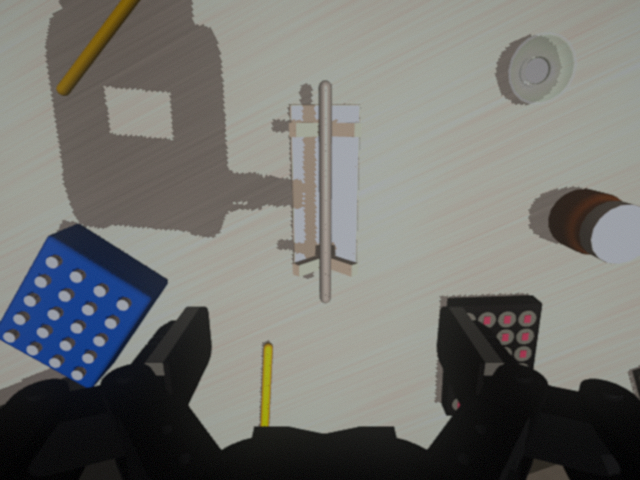

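View pics/s21.png

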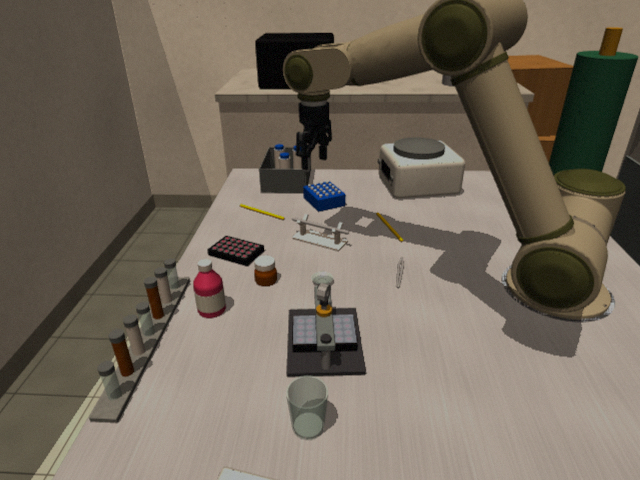

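```bash
python3 -c "
from rig import ctrl
print(ctrl.finish_job())"
```

```text
the job is handed in; nothing more can be done
None
```

The rod went through the eye, tightened the screw until it was firm, and is back in both notches of its cradle. I handed the job in at about 26 s of the 72 s allowed; the interface reports no verdict.

- **Insertion:** The rod slid through the hole without measurable contact force. About 30 mm came out on the far side.
- **Tightening:** While the screw ran, the torque stayed near 0.15 N m. The pad met the lid at roughly 0.75 rad. I stopped at a mean of about 0.45 N m (single readings 0.38 to 0.52), below the 0.8 N m crush limit. When I let go, the eye sprang back about 5° (0.09 rad), which agrees with that torque.
- **Pull-out:** I centred the rod in the free play before withdrawing it and saw no noticeable force. The side picture showed the eye still turned. I could not measure the pad-to-lid gap directly.
- **Final rod position:** From the last wrist picture, the rod's centre is within about 1 mm of the middle between the notches and its direction matches the start. Its top is at the same height as before. The gripper is open and 165 mm above the rod.
- **Bystanders:** In the last pictures the dish, jar, tip rack and beaker look unmoved; I checked this by eye only.

**Disagreements:** In the last picture the network gave its highest `rod_center` scores to the yellow look-alikes. Its estimate for the real rod was about 5 mm off my depth fit, and I trusted the fit. A sideways bending moment of up to 0.7 N m built up on the rod during turning. It left no visible tilt after release.

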